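Clamp a glued board in the pillar press

TASK

Slide the glued board along the bench into the corner of the press so that it lies flush against both low fences, then screw the press down by turning its T-handle clockwise (the post leaves room for about half a turn at a time, so take the two ends in turn) until the pad holds the board firmly. Stop about half a turn after the pad first bears on the board: the red spring collar should be clearly squeezed but not flat. Let go, and leave the other things on the bench alone.

Things in the scene. Friction and masses are not known exactly. Their poses are not given: they have to be found in the camera images.
- press: Fixed pillar press, green arm on a steel post. Origin: on the vertical screw axis at bench height; z up; its place and yaw vary. The post (40 mm square, 305 mm high, centre at its x 0, y +115 mm) leaves no room there for a gripper above the handle: work round the -y side. Arm 36 mm wide from post to a 46 mm boss on the axis, 122 to 174 mm above the bench.
- corner (a point): Inside corner of the two low aluminium fences (16 mm high), at bench height: x +45, y +50 mm in the press's frame, axes as the press. The end fence runs from it 96 mm towards -x (working face y = 0 here), the side fence 310 mm towards -y (working face x = 0 here).
- handle: T-handle: level steel bar, 12 mm thick, along its x; a 20 mm black ball at each end, centres 75 mm from the axis. Origin: on the screw axis at the bar's centre height (208 to 216 mm over the bench at the start); z up. The 26 mm hub ends 10 mm above the bar's centre. It can be pushed sideways with closed fingers, or grasped.
- hub (a point): Centre top of the handle's hub, 10 mm above the bar's centre; turns with the handle. Right-hand screw: clockwise from above (yaw decreasing) lowers handle and pad 12 mm a turn; it stays where left. Turning takes 0.32 N m (5 N at 62 mm from the axis), about 0.14 N m more half a turn after touching. The pad starts 0.5 to 1.2 turns above the seated board's top.
- pad: Black pad 50 mm across on the screw's lower end; does not rotate. Origin: centre of its underside. Sprung, about 12 N per mm: free, its underside is 178 mm below the handle's origin and a red collar 10 mm high shows above it; bearing on the board it is pushed up towards the handle, the collar sinking into a black cup (flat at 10 mm). Right: squeezed 2.5 to 8.7 mm, 30 to 105 N.
- board: Loose glued board, light wood over dark, 90 mm (its x) by 200 mm (its y) by 24 mm thick, about 0.35 kg. Origin: centre of its underside. Starts 70 to 110 mm short of the end fence, 12 to 35 mm off the side fence, up to 0.2 rad askew. Seated, its origin is at x 0, y -50 mm in the press's frame, axes along the press's. Too wide to grasp: push it.
- glue: White glue bottle, 64 mm across, 170 mm tall, standing; bystander. Origin: centre of underside.
- hammer: Hammer lying on the bench; bystander. Origin: on the bench beneath the tool.
- jar: Amber jar, 72 mm across, 90 mm tall, standing; bystander. Origin: centre of underside.
- offcut: Wood offcut 50 x 140 x 35 mm lying beyond the press; bystander. Origin: centre of underside.
Not all that is in view belongs to the job. What is shaped like the board but green, pink or turquoise is not meant.

How it is judged:
By the outcome, as a careful person would: the job done as asked, in the order asked, and still so for the second after the job is handed in, with the robot touching nothing.
It also fails if it takes over 72 s, if anything falls off the work surface, if the arm or the gripper's body presses on something with over 40 N, if the wrist force passes 120 N, or if a joint passes its speed limit or range.

ROBOT

A 6-joint arm with a two-finger parallel gripper is mounted at the origin on the work surface. World frame = base frame: x ahead of the robot, y to its left, z up, the work surface at z = 0. Lengths are in m, angles in degrees, forces in N, time in s.
With the tool pointing down it reaches from about 0.325 to 0.925 m from the base axis. Payload 3.1 kg.
Tool frame: the origin (TCP) lies midway between the tips of the shut fingers; the grasp point (between the pads) lies robot.pinch_z behind it (robot.pinch_z is the distance from the TCP to the grasp point, in m); y points along the fingers, x is the direction in which the jaws open and shut, and the axes are right-handed (so a half turn about y gives the same grasp; the last joint's range is limited). The gripper opens to 85 mm and grips with 20 to 120 N. Pads are 22 mm wide; open, the fingers measure 114 mm over their backs; the gripper's body (76 mm by 85 mm) begins 54 mm behind the grasp point. The pads swing forward as they close: fully open they stand 13 mm farther back than shut.
Start: joints at [70.29, 12.427, 92.441, -0, 75.132, -6.429], TCP at [0.144, 0.608, 0.209] pointing down, gripper open.
Joint ranges: [-157.48, 157.48], [-44.54, 120.13], [17.64, 146.25], [-64.5, 244.5], [7.68, 150.69], [-147.95, 147.95]. Speed limits (degrees/s): [159.86, 159.86, 180, 180, 180, 180].

INTERFACE

Orientations are given as a 3x3 rotation matrix whose columns are the frame's x, y, z axes.
In Python, from bench import robot gives the robot as it stands.
- The arm moves only by the shell command python3 -m inch 'ROWS' [FORCE]. ROWS is JSON, a list of rows, each an object with "slide": the shift along the tool's x, y, z in m, a list of three; "spin": the turn about the tool's y in degrees; "claw": the opening, from 0 (shut) to 1 (fully open). A call has 1 to 5 rows; each row is the pose to reach, as a shift and turn from the pose measured when the call began, along the tool's axes at that moment; what a row does not reach only later rows make up. A row lasts 1/8 s, in which the tool goes at most 62.5 mm and 10.7 degrees, less where a joint would pass 70% of its speed; a pose out of reach is approached as far as the arm can. A call with a gripper value outside its range is refused whole. The fingers move at their own pace and stop on an object; FORCE is the grip in N (left out, the last holds). Time passes only in rows, so rows that repeat a pose let the fingers close. It gives the time, the measured TCP pose, the force and the opening at its end, in the units of the state.
- robot.sense(): the state, without advancing time (a new reading comes with each control period).
- robot.grab_frame(name): name is "side" or "top"; returns a dict with "color" (480x640x3 uint8, red, green, blue), "mtx" (3x3 intrinsics, pixels), "extrinsics" (4x4, takes a point from camera to world coordinates). Camera axes: x right, y up, looking along -z (the intrinsics and any distortion apply to the point x, -y, -z); pixel columns grow to the right and rows downward; lengths in m; the calibration is good to about 2 mm. A picture is of the moment at which its call begins. There is no depth.
- robot.sign_off(): hands the job in, once; it reports no verdict.
The state is a dict: "time_s": time; "qpos": joint angles; "dq": joint speeds; "joint_efforts": joint torques, N m; "position": TCP position; "orientation": TCP orientation; "force": force on the tool from outside, world axes, zero at the start; "torque": the same for the moment, N m; "grip_width": finger opening in m.
Only numpy, scipy, OpenCV 4.12 (cv2) and the standard library are available. Lean on these libraries where they do the work, as an engineer would, in place of code of your own. Each camera call takes 0.05 s, during which the arm holds its last target. There are 200 camera calls.

## Working session

There is one attempt and no reset: what is moved stays moved. The work goes in short steps, Python scripts to look and compute and a shell command to move; the robot and the scene stay as the last step left them, time stands still between calls to the robot, and variables do not carry over. Pictures are saved under pics/ and viewed, about 8 in all and at most 12, crops included, and the job is handed in when it is done.

```bash
ls; mkdir -p pics
cat > h.py <<'E'
from bench import robot
import numpy as np, cv2
def snap(n,fn):
    f=robot.grab_frame(n); cv2.imwrite('pics/'+fn+'.png',f['color'][:,:,::-1]); np.savez('pics/'+fn+'.npz',**{k:f[k] for k in('color','mtx','extrinsics')}); return f
def ray(f,u,v):
    K=f['mtx'];E=f['extrinsics'];d=np.linalg.inv(K)@[u,v,1.];d=np.array([d[0],-d[1],-d[2]])
    return E[:3,3],E[:3,:3]@d
def onz(f,u,v,z):
    o,d=ray(f,u,v);return o+d*(z-o[2])/d[2]
def proj(f,p):
    E=f['extrinsics'];c=E[:3,:3].T@(np.array(p)-E[:3,3]);q=f['mtx']@[c[0],-c[1],-c[2]];return q[:2]/q[2]
def st():
    s=robot.sense();print(round(s['time_s'],2),np.round(s['position'],4),np.round(s['orientation'],3).tolist(),np.round(s['force'],1),round(s['grip_width'],4),np.round(s['qpos'],1))
E
python3 - <<'E'
from h import *
for n in('top','side'):
    f=snap(n,n+'0');print(n,list(f.keys()),f['mtx'].tolist(),np.round(f['extrinsics'],3).tolist())
st();print(robot.pinch_z)
E
```

```text
pics
top ['color', 'mtx', 'extrinsics'] [[458.75759629811114, 0.0, 321.4477004024778], [0.0, 458.75759629811114, 234.79206987558783], [0.0, 0.0, 1.0]] [[-0.013, 0.993, -0.116, 0.429], [-1.0, -0.013, 0.002, 0.025], [0.0, 0.116, 0.993, 1.185], [0.0, 0.0, 0.0, 1.0]]
side ['color', 'mtx', 'extrinsics'] [[559.6206622585373, 0.0, 317.1275655220051], [0.0, 559.6206622585373, 234.6912065928099], [0.0, 0.0, 1.0]] [[0.842, 0.271, -0.466, -0.067], [-0.539, 0.413, -0.734, -0.92], [-0.007, 0.869, 0.494, 0.796], [0.0, 0.0, 0.0, 1.0]]
0.1 [0.1433 0.6075 0.208 ] [[0.23, -0.001, -0.973], [0.973, -0.002, 0.23], [-0.002, -1.0, 0.0]] [ 0.6 -0.3 -0.1] 0.085 [70.3 12.5 92.5 -0.  75.1 -6.4]
0.0187
```

View pics/top0.png

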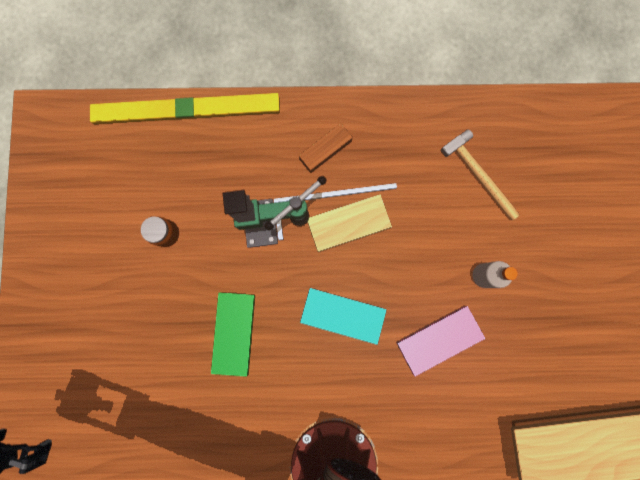

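View pics/side0.png

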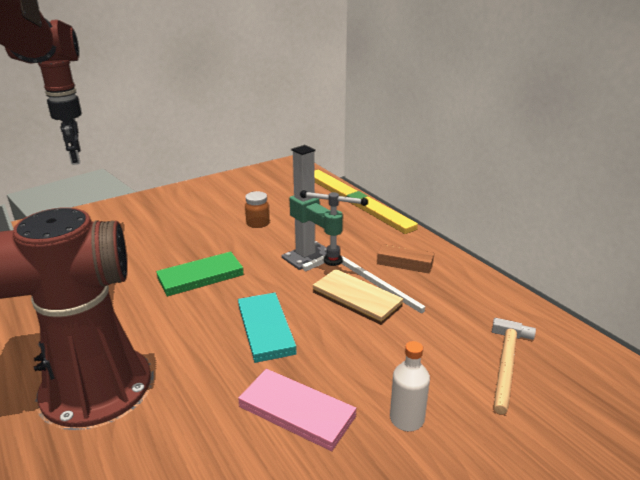

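Candidates for the board (top view): pale wood piece (350,222), turquoise (344,316), pink (441,341), green (233,335), and the wooden tray (585,450). The pale wood piece by the fence matches the description, so I'll check it in a close crop and measure it.

Run:
```python
from h import *
f=np.load('pics/top0.npz');im=f['color'][:,:,::-1].copy()
cv2.imwrite('pics/c0.png',cv2.resize(im[140:270,215:415],None,fx=4,fy=4,interpolation=cv2.INTER_CUBIC))
hsv=cv2.cvtColor(im,cv2.COLOR_BGR2HSV)
for p in[(350,222),(340,192),(420,222),(285,215),(240,195)]:print(p,hsv[p[1],p[0]])
m=cv2.inRange(hsv,(12,60,150),(30,170,255));m[:150]=0;m[270:]=0;m[:,:290]=0;m[:,410:]=0
c=max(cv2.findContours(m,0,2)[0],key=cv2.contourArea);r=cv2.minAreaRect(c);print(r)
b=cv2.boxPoints(r);P=np.array([onz(f,*q,.024)for q in b]);print(b.round(1),P.round(4));print(P.mean(0),[np.linalg.norm(P[i]-P[i-1])for i in range(4)])
e=P[1]-P[2] if np.linalg.norm(P[1]-P[2])>.15 else P[0]-P[1];print('long axis ang',np.degrees(np.arctan2(e[1],e[0])))
```

```text
(350, 222) [ 23 107 221]
(340, 192) [106  14 232]
(420, 222) [ 12 171 177]
(285, 215) [21 30 84]
(240, 195) [ 4 66 54]
((348.3965759277344, 231.74136352539062), (64.06489562988281, 92.29058074951172), 68.19859313964844)
[[293.7 219.1]
 [379.3 184.9]
 [403.1 244.3]
 [317.4 278.6]] [[ 0.6057  0.0939  0.024 ]
 [ 0.6923 -0.1277  0.024 ]
 [ 0.5374 -0.184   0.024 ]
 [ 0.4534  0.0348  0.024 ]]
[ 0.57220713 -0.04572128  0.024     ] [np.float64(0.1633270984172198), np.float64(0.23794835068068146), np.float64(0.16480174790020036), np.float64(0.23434715488355426)]
long axis ang 19.960700901870712
```

View pics/c0.png

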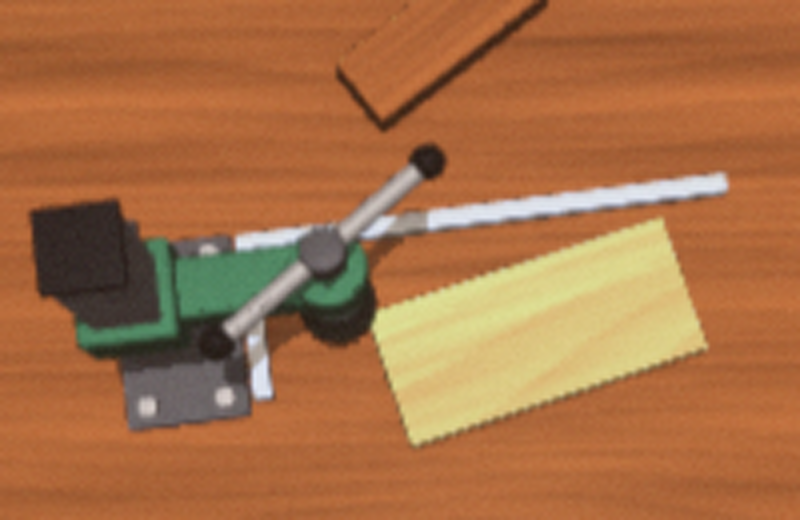

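The crop shows the pale board with its corners at crop pixels (372,317), (660,220), (707,347) and (416,445). The side fence's lower edge runs from (430,230) to (728,190). The hub is at (322,250), the balls at (428,160) and (216,343), and the post top is centred near (79,249).

```bash
cat >> h.py <<'E'
def frame(A,yaw):
    c,s=np.cos(yaw),np.sin(yaw);return np.array([[c,-s],[s,c]]),np.array(A)
E
python3 - <<'E'
from h import *
f=np.load('pics/top0.npz')
C=lambda x,y,z:onz(f,215+x/4-.4,140+y/4-.4,z)
B=np.array([C(*p,.024)for p in[(372,317),(660,220),(707,347),(416,445)]])
print('board',B.round(4).tolist(),B.mean(0),[np.linalg.norm(B[i]-B[i-1]) for i in range(4)])
d=B[0]+B[3]-B[1]-B[2];print('board y dir deg',np.degrees(np.arctan2(d[1],d[0]))-90)
a,b=C(430,230,.016),C(728,190,.016);print('fence',a,b,'yaw',np.degrees(np.arctan2(*(a-b)[[1,0]]))-90)
p=np.mean([C(*q,.305)for q in[(30,211),(118,200),(127,288),(42,296)]],0);h=C(322,250,.222)
print('post',p,'hub',h,'dist',np.linalg.norm((p-h)[:2]),'yaw',np.degrees(np.arctan2(*(p-h)[[1,0]]))-90)
b1,b2=C(428,160,.222),C(216,343,.222);print('balls',b1,b2,(b1+b2)/2,np.linalg.norm(b1-b2),np.degrees(np.arctan2(*(b1-b2)[[1,0]])))
# end fence lower right corner
print('endf',C(262,330,.016),C(272,397,.016))
s=np.load('pics/side0.npz')
for n,q in(('hub',h),('b1',b1),('b2',b2),('post',p)):print(n,proj(s,q))
cv2.imwrite('pics/c1.png',cv2.resize(s['color'][135:325,240:440,::-1],None,fx=4,fy=3.1*1,interpolation=cv2.INTER_CUBIC))
E
```

```text
board [[0.606, 0.0583, 0.024], [0.6667, -0.1277, 0.024], [0.5839, -0.1554, 0.024], [0.5235, 0.0311, 0.024]] [ 0.59504723 -0.04842442  0.024     ] [np.float64(0.08679353720774856), np.float64(0.19558310806885024), np.float64(0.08734653029640951), np.float64(0.1960161286407255)]
board y dir deg 18.020320642062032
fence [0.66367971 0.02040622 0.016     ] [ 0.68763716 -0.17339116  0.016     ] yaw 7.0472138073410235
post [0.59849148 0.1924492  0.305     ] hub [0.61214384 0.07891025 0.222     ] dist 0.11435680879791756 yaw 6.856542434152345
balls [0.66039227 0.02182248 0.222     ] [0.56284725 0.13533921 0.222     ] [0.61161976 0.07858085 0.222     ] 0.14966989680285558 -49.327503645078316
endf [0.59963881 0.12932887 0.016     ] [0.55619715 0.123016   0.016     ]
hub [332.73507644 193.64562566]
b1 [363.39349878 197.50664596]
b2 [302.72907375 190.09376648]
post [302.3726323  147.56688247]
```

View pics/c1.png

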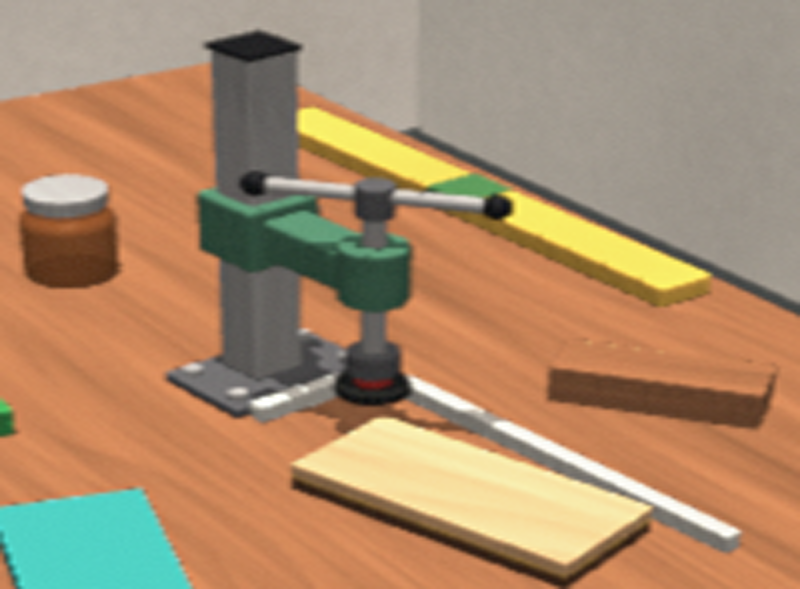

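Estimate so far: the screw axis is at about (0.612, 0.079) with press yaw 7.0°. In the press frame the board's centre is at (−32, −124) mm, turned +11°. The handle points at −56°. Next I turn the tool to line up with the press and move towards the board's −x side.

```bash
cat >> h.py <<'E'
A=np.array([.612,.079]);YAW=np.radians(7.0)
def pf():
    s=robot.sense();R,_=frame(A,YAW);p=R.T@(np.array(s['position'])[:2]-A);o=np.array(s['orientation'])
    print('t',round(s['time_s'],2),'press mm',(p*1e3).round(1),'z',round(s['position'][2]*1e3,1),'toolx az-press-90',round(np.degrees(np.arctan2(o[1,0],o[0,0]))-97,2),'F press',(R.T@np.array(s['force'])[:2]).round(1),'Fz',round(s['force'][2],1),'Mz',round(s['torque'][2],2),'w',round(s['grip_width'],3))
E
python3 -m inch '[{"slide":[-0.05,0,-0.045],"spin":-10,"claw":0},{"slide":[-0.1,0,-0.09],"spin":-20.3,"claw":0},{"slide":[-0.14,0,-0.13],"spin":-20.3,"claw":0},{"slide":[-0.19,0,-0.17],"spin":-20.3,"claw":0},{"slide":[-0.23,0,-0.21],"spin":-20.3,"claw":0}]' 40; python3 -c "
from h import *
st();pf()"
```

```text
time_s: 0.72
position: [0.295, 0.3334, 0.208]
orientation: [[-0.123, -0.001, -0.992], [0.992, -0.003, -0.123], [-0.002, -1.0, 0.001]]
force: [1.2, 1.0, -0.3]
grip_width: 0.0003
0.72 [0.295  0.3334 0.208 ] [[-0.123, -0.001, -0.992], [0.992, -0.003, -0.123], [-0.002, -1.0, 0.001]] [ 1.2  1.  -0.3] 0.0003 [ 3.950e+01 -1.030e+01  1.156e+02 -1.000e-01  7.480e+01 -5.750e+01]
t 0.72 press mm [-283.7  291.1] z 208.0 toolx az-press-90 0.07 F press [1.3 0.8] Fz -0.3 Mz -0.04 w 0.0
```

```bash
python3 -m inch '[{"slide":[-0.055,0,-0.023],"spin":0,"claw":0},{"slide":[-0.11,0,-0.046],"spin":0,"claw":0},{"slide":[-0.165,0,-0.069],"spin":0,"claw":0},{"slide":[-0.22,0,-0.092],"spin":0,"claw":0},{"slide":[-0.275,0,-0.115],"spin":0,"claw":0}]' >/dev/null
python3 -m inch '[{"slide":[-0.05,0.015,-0.021],"spin":0,"claw":0},{"slide":[-0.1,0.045,-0.041],"spin":0,"claw":0},{"slide":[-0.1,0.1,-0.041],"spin":0,"claw":0},{"slide":[-0.1,0.15,-0.041],"spin":0,"claw":0},{"slide":[-0.1,0.15,-0.041],"spin":0,"claw":0}]' >/dev/null; python3 -c "
from h import *
pf()"
```

```text
t 1.98 press mm [-132.6  -84.4] z 53.6 toolx az-press-90 0.02 F press [-0.5 -0. ] Fz 0.2 Mz 0.0 w -0.0
```

```bash
python3 -m inch '[{"slide":[-0.002,0.042,0],"spin":0,"claw":0},{"slide":[-0.002,0.042,-0.005],"spin":0,"claw":0},{"slide":[-0.002,0.042,-0.025],"spin":0,"claw":0},{"slide":[-0.002,0.042,-0.04],"spin":0,"claw":0},{"slide":[-0.002,0.042,-0.05],"spin":0,"claw":0}]' >/dev/null; python3 -c "
from h import *
pf()"
python3 -m inch '[{"slide":[0,0,-0.006],"spin":0,"claw":0},{"slide":[0,0,-0.01],"spin":0,"claw":0},{"slide":[0,0,-0.014],"spin":0,"claw":0},{"slide":[0,0,-0.014],"spin":0,"claw":0}]' >/dev/null
python3 - <<'E'
from h import *
pf()
f=snap('top','top1');s=snap('side','side1')
a=cv2.resize(f['color'][140:270,215:415,::-1],None,fx=3,fy=3,interpolation=cv2.INTER_CUBIC)
b=cv2.resize(s['color'][190:330,270:450,::-1],(600,300),interpolation=cv2.INTER_CUBIC)
c=np.zeros((600,600,3),np.uint8);c[:300]=a[:300];c[300:]=b;cv2.imwrite('pics/v1.png',c)
E
```

```text
t 2.6 press mm [-80.3 -86.7] z 13.4 toolx az-press-90 0.05 F press [-0.4 -0.5] Fz 0.3 Mz -0.02 w 0.0
t 3.1 press mm [-66.5 -86.7] z 13.1 toolx az-press-90 0.05 F press [-1.1  0.1] Fz 0.7 Mz 0.02 w -0.0
```

View pics/v1.png

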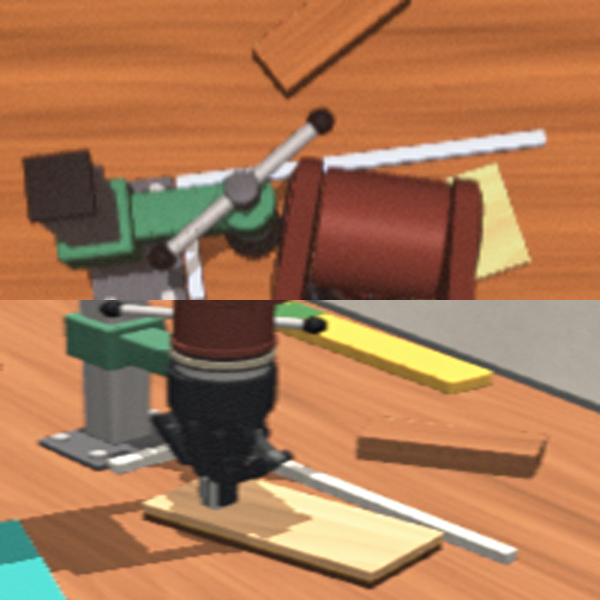

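The fingers look to be over the board's area, with almost no force. I'll compare the tip's projection with the board.

Run:
```python
from h import *
s=np.load('pics/side1.npz');s0=np.load('pics/side0.npz');t=np.load('pics/top1.npz')
p=np.array(robot.sense()['position']);print(p)
v=lambda q:((q[0]-270)*600/180,300+(q[1]-190)*300/140)
print('tip in v1',v(proj(s,p)),'tip z=0',v(proj(s,[*p[:2],0])))
for n,im in(('b',s0),('a',s)):
    for q in[(145,508),(370,572),(440,532)]:
        print(n,q,onz(s,270+q[0]*.3,190+(q[1]-300)*140/300,.024).round(4)) if n=='a' else None
for q in[(497,165),(530,264)]:print('top',onz(t,215+q[0]/3-.4,140+q[1]/3-.4,.024).round(4))
R,_=frame(A,YAW)
for q in[(145,508),(370,572),(440,532)]:print((R.T@(onz(s,270+q[0]*.3,190+(q[1]-300)*140/300,.024)[:2]-A)*1e3).round(1))
for q in[(497,165),(530,264)]:print('top',(R.T@(onz(t,215+q[0]/3-.4,140+q[1]/3-.4,.024)[:2]-A)*1e3).round(1))
```

```text
[ 0.55623329 -0.01511607  0.01298743]
tip in v1 (np.float64(215.75961468612226), np.float64(519.1395672669919)) tip z=0 (np.float64(215.60170300718067), np.float64(528.6017550461779))
a (145, 508) [0.5169 0.0176 0.024 ]
a (370, 572) [ 0.5806 -0.1614  0.024 ]
a (440, 532) [ 0.6648 -0.133   0.024 ]
top [ 0.6667 -0.1294  0.024 ]
top [ 0.5807 -0.1551  0.024 ]
[-101.9  -49.3]
[ -60.4 -234.8]
[  26.6 -216.9]
top [  28.9 -213.5]
top [ -59.6 -228.5]
```

Run:
```python
from h import *
s=np.load('pics/side1.npz')
cv2.imwrite('pics/v2.png',cv2.resize(s['color'][240:330,300:410,::-1],None,fx=7,fy=6.6,interpolation=cv2.INTER_CUBIC))
```

```text
(no output)
```

View pics/v2.png

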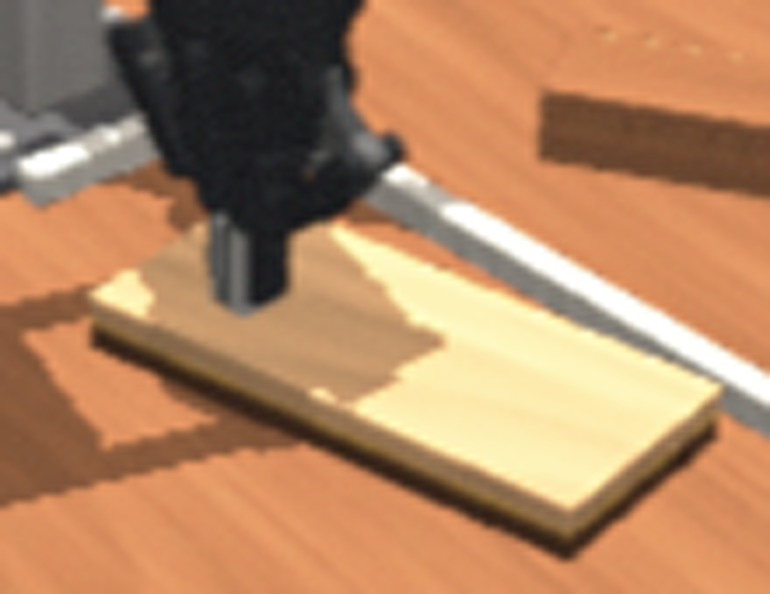

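The picture shows the fingers standing on or just over the board, whose top is at 24 mm. The tip bottom is at crop (245,312), which implies z ≈ 26, while the TCP reads 13. I'll probe gently downwards to tell which it is.

```bash
python3 -m inch '[{"slide":[0,0.002,0],"spin":0,"claw":0},{"slide":[0,0.004,0],"spin":0,"claw":0}]'; python3 -c "
from h import *
pf();print(robot.sense()['joint_efforts'])"
```

```text
time_s: 3.45
position: [0.5558, -0.0151, 0.0087]
orientation: [[-0.123, -0.01, -0.992], [0.992, -0.0, -0.123], [0.001, -1.0, 0.01]]
force: [0.4, -0.3, 0.1]
grip_width: 0.0001
t 3.45 press mm [-67.2 -86.6] z 8.7 toolx az-press-90 0.04 F press [ 0.4 -0.4] Fz 0.1 Mz -0.08 w 0.0
[-1.46160419e-03 -3.78792071e+01 -2.35788953e+01 -6.12860007e-03
  5.47380955e-02 -6.15275962e-05]
```

```bash
python3 -m inch '[{"slide":[0,0.002,0],"spin":0,"claw":0},{"slide":[0,0.003,0],"spin":0,"claw":0}]'
python3 - <<'E'
from h import *
f=snap('side','side2');pf();p=np.array(robot.sense()['position'])
print(proj(f,p))
for n in('side0','side1'):
    g=np.load(f'pics/{n}.npz');
s0=np.load('pics/side0.npz')
print('initial tcp px',proj(s0,[.1433,.6075,.208]))
a=cv2.resize(f['color'][240:330,300:410,::-1],(560,480),interpolation=cv2.INTER_CUBIC)
b=cv2.resize(s0['color'][60:200,0:120,::-1],(240,280),interpolation=cv2.INTER_CUBIC)
c=np.zeros((480,800,3),np.uint8);c[:,:560]=a;c[:280,560:]=b;cv2.imwrite('pics/v3.png',c)
E
```

```text
time_s: 3.7
position: [0.5556, -0.0151, 0.0054]
orientation: [[-0.123, -0.011, -0.992], [0.992, -0.0, -0.123], [0.001, -1.0, 0.011]]
force: [0.5, -1.1, -0.5]
grip_width: 0.0001
t 3.75 press mm [-67.5 -86.5] z 5.4 toolx az-press-90 0.04 F press [0.3 0.3] Fz 0.3 Mz 0.0 w -0.0
[334.4610968  294.94621859]
initial tcp px [ 78.88946372 169.18115297]
```

View pics/v3.png

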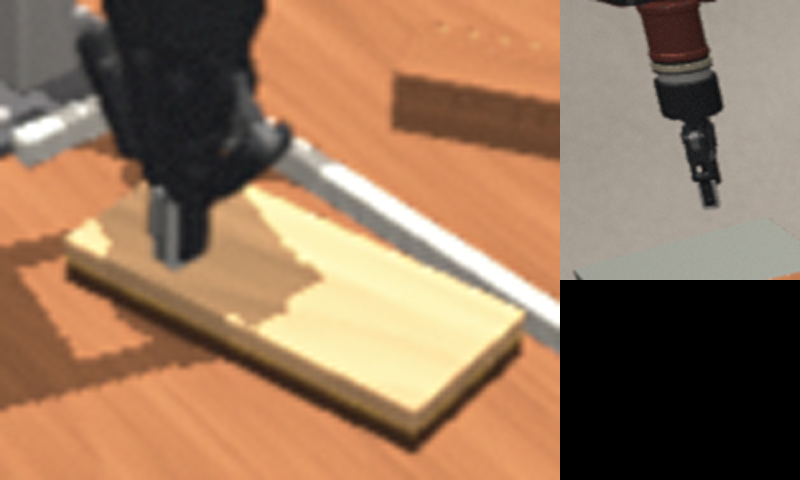

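The tip is drawn about 5 px (~13 mm) above the reported TCP. I'll calibrate it by touching the board top gently here.

```bash
for i in 1 2; do python3 -m inch '[{"slide":[0,0.002,0],"spin":0,"claw":0},{"slide":[0,0.002,0],"spin":0,"claw":0}]' | grep -E "position|force"; done; python3 -c "
from h import *
pf()"
```

```text
position: [0.5553, -0.015, 0.0031]
force: [-0.3, -0.6, -0.1]
position: [0.5557, -0.0151, 0.002]
force: [-0.9, 0.0, 5.2]
t 4.25 press mm [-67.4 -86.5] z 2.0 toolx az-press-90 0.04 F press [-0.9  0.1] Fz 5.2 Mz 0.04 w -0.0
```

Contact is at reported z ≈ 2, so the real tip is about 22 mm above the reported TCP at the board's 24 mm top. I was skimming over the board. I'll back out to x −130 and go down to reported z ≈ −11, checking the force.

```bash
python3 -m inch '[{"slide":[0,-0.015,0],"spin":0,"claw":0},{"slide":[0,-0.015,0.03],"spin":0,"claw":0},{"slide":[0,-0.015,0.063],"spin":0,"claw":0},{"slide":[0,-0.01,0.063],"spin":0,"claw":0},{"slide":[0,0.0,0.063],"spin":0,"claw":0}]' | grep -E "position|force"
python3 -m inch '[{"slide":[0,0.004,0],"spin":0,"claw":0},{"slide":[0,0.006,0],"spin":0,"claw":0}]' | grep -E "position|force";python3 -c "
from h import *
pf()"
```

```text
position: [0.4952, -0.0231, 0.0036]
force: [0.4, 0.8, 0.4]
position: [0.496, -0.0232, -0.0026]
force: [1.0, -1.0, 0.6]
t 5.12 press mm [-127.6  -87.3] z -2.6 toolx az-press-90 0.04 F press [ 0.9 -1.2] Fz 0.6 Mz 0.01 w 0.0
```

```bash
python3 -m inch '[{"slide":[0,0.004,0],"spin":0,"claw":0},{"slide":[0,0.006,0],"spin":0,"claw":0},{"slide":[0,0.008,0],"spin":0,"claw":0}]' | grep -E "position|force"
python3 -m inch '[{"slide":[0,0,-0.015],"spin":0,"claw":0},{"slide":[0,0,-0.025],"spin":0,"claw":0},{"slide":[0,0,-0.032],"spin":0,"claw":0},{"slide":[0,0,-0.038],"spin":0,"claw":0},{"slide":[0,0,-0.042],"spin":0,"claw":0}]' | grep -E "position|force";python3 - <<'E'
from h import *
pf();f=snap('side','side3');c=cv2.resize(f['color'][230:330,290:430,::-1],(700,500),interpolation=cv2.INTER_CUBIC);cv2.imwrite('pics/v4.png',c)
E
```

```text
position: [0.496, -0.0232, -0.0108]
force: [-0.8, 0.7, 0.0]
position: [0.5374, -0.0178, -0.0114]
force: [-2.1, 0.6, 2.0]
t 6.12 press mm [-85.9 -87. ] z -11.4 toolx az-press-90 0.06 F press [-2.   0.8] Fz 2.0 Mz 0.01 w 0.0
```

View pics/v4.png

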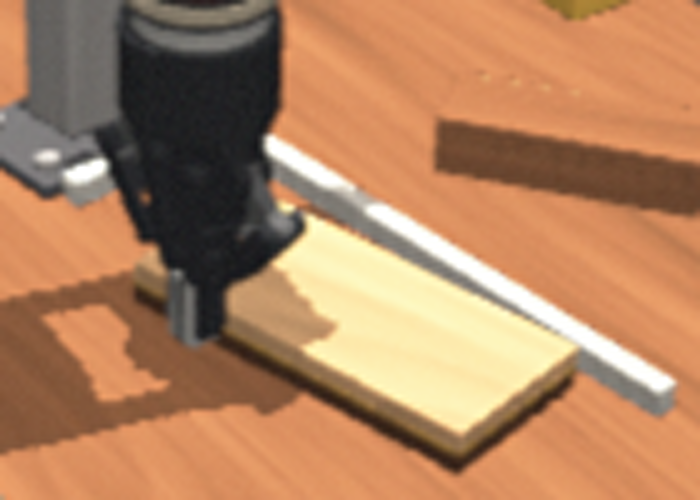

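The finger tip (crop 190,343) is now beside the board's −x face and pushing it. I'll carry on to the side fence.

```bash
python3 -m inch '[{"slide":[0,0,-0.006],"spin":0,"claw":0},{"slide":[0,0,-0.012],"spin":0,"claw":0},{"slide":[0,0,-0.018],"spin":0,"claw":0},{"slide":[0,0,-0.022],"spin":0,"claw":0},{"slide":[0,0,-0.025],"spin":0,"claw":0}]' | grep -E "position|force"
python3 -m inch '[{"slide":[0,0,-0.002],"spin":0,"claw":0},{"slide":[0,0,-0.004],"spin":0,"claw":0}]' | grep -E "position|force";python3 - <<'E'
from h import *
pf()
E
```

```text
position: [0.5631, -0.0148, -0.0113]
force: [-2.9, 0.5, 1.6]
position: [0.5658, -0.0144, -0.0114]
force: [-6.8, -0.7, 5.4]
t 7.05 press mm [-57.2 -87.1] z -11.4 toolx az-press-90 0.07 F press [-6.9  0.2] Fz 5.4 Mz -0.05 w -0.0
```

```bash
python3 -m inch '[{"slide":[0,0,0.015],"spin":0,"claw":0},{"slide":[-0.02,-0.03,0.02],"spin":0,"claw":0},{"slide":[-0.075,-0.06,-0.002],"spin":0,"claw":0},{"slide":[-0.13,-0.06,-0.03],"spin":0,"claw":0},{"slide":[-0.18,-0.06,-0.055],"spin":0,"claw":0}]' | grep -E "position|force"
python3 - <<'E'
from h import *
pf();s=snap('side','side4');f=snap('top','top4');c=np.zeros((600,600,3),np.uint8)
c[:300]=cv2.resize(f['color'][160:260,220:420,::-1],(600,300),interpolation=cv2.INTER_CUBIC)
c[300:]=cv2.resize(s['color'][230:330,290:430,::-1],(600,300),interpolation=cv2.INTER_CUBIC)
cv2.imwrite('pics/v5.png',c)
E
```

```text
position: [0.6449, -0.1884, 0.0496]
force: [0.8, 0.1, 0.3]
t 7.67 press mm [ 1.000e-01 -2.694e+02] z 49.6 toolx az-press-90 0.06 F press [ 0.8 -0. ] Fz 0.3 Mz -0.0 w 0.0
```

View pics/v5.png

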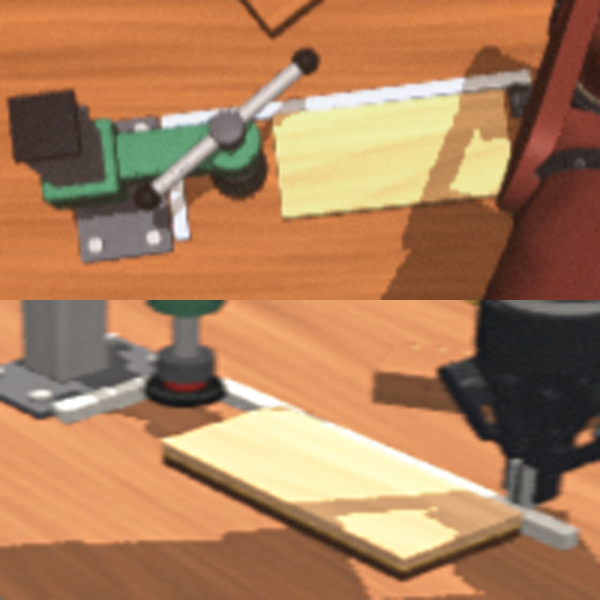

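The board now lies flat along the side fence, and its +y end is at crop (275–283, 115–217). Next, the push from the −y end.

```bash
python3 -m inch '[{"slide":[-0.01,0.03,0.003],"spin":0,"claw":0},{"slide":[-0.01,0.055,0.003],"spin":0,"claw":0},{"slide":[-0.01,0.061,0.003],"spin":0,"claw":0},{"slide":[-0.01,0.061,0.003],"spin":0,"claw":0}]' | grep -E "position|force"
python3 -m inch '[{"slide":[0.015,0,0],"spin":0,"claw":0},{"slide":[0.025,0,0],"spin":0,"claw":0},{"slide":[0.037,0,0],"spin":0,"claw":0},{"slide":[0.049,0,0],"spin":0,"claw":0},{"slide":[0.061,0,0],"spin":0,"claw":0}]' | grep -E "position|force"; python3 -c "
from h import *
pf()"
```

```text
position: [0.6444, -0.2026, -0.0117]
force: [-0.3, 0.5, 0.2]
position: [0.6379, -0.1419, -0.0112]
force: [0.6, -2.3, 1.6]
t 8.9 press mm [  -1.2 -222.4] z -11.2 toolx az-press-90 -0.15 F press [ 0.3 -2.3] Fz 1.6 Mz 0.03 w -0.0
```

```bash
python3 -m inch '[{"slide":[0.012,0,0],"spin":0,"claw":0},{"slide":[0.024,0,0],"spin":0,"claw":0},{"slide":[0.034,0,0],"spin":0,"claw":0},{"slide":[0.042,0,0],"spin":0,"claw":0},{"slide":[0.047,0,0],"spin":0,"claw":0}]' | grep -E "position|force"; 
python3 -m inch '[{"slide":[0.003,0,0],"spin":0,"claw":0},{"slide":[0.006,0,0],"spin":0,"claw":0},{"slide":[0.006,0,0],"spin":0,"claw":0}]' | grep -E "position|force"; 
python3 -c "
from h import *
pf()"
```

```text
position: [0.6324, -0.0949, -0.0113]
force: [0.5, -3.3, 2.6]
position: [0.6316, -0.0886, -0.0115]
force: [0.8, -1.1, 1.7]
t 9.9 press mm [  -1.  -168.8] z -11.5 toolx az-press-90 -0.15 F press [ 0.7 -1.2] Fz 1.7 Mz -0.01 w 0.0
```

```bash
for i in 1 2; do python3 -m inch '[{"slide":[0.001,0,0],"spin":0,"claw":0},{"slide":[0.002,0,0],"spin":0,"claw":0},{"slide":[0.003,0,0],"spin":0,"claw":0}]' | grep -E "position|force"; done
python3 -c "
from h import *
pf()"
```

```text
position: [0.6312, -0.0857, -0.0116]
force: [0.1, -1.8, 1.8]
position: [0.631, -0.0853, -0.0115]
force: [-0.2, -11.0, 0.0]
t 10.65 press mm [  -1.1 -165.4] z -11.5 toolx az-press-90 -0.08 F press [ -1.5 -10.9] Fz 0.0 Mz 0.01 w 0.0
```

The board is against the end fence. I'll press its side again now, to correct any slip.

```bash
python3 -m inch '[{"slide":[-0.015,0,0],"spin":0,"claw":0},{"slide":[-0.015,-0.03,0.02],"spin":0,"claw":0},{"slide":[-0.01,-0.06,0.06],"spin":0,"claw":0},{"slide":[0.03,-0.06,0.09],"spin":0,"claw":0},{"slide":[0.085,-0.06,0.09],"spin":0,"claw":0}]' | grep -E "position|force"
python3 -m inch '[{"slide":[0.005,0.04,0],"spin":0,"claw":0},{"slide":[0.005,0.06,0],"spin":0,"claw":0},{"slide":[0.005,0.06,-0.01],"spin":0,"claw":0},{"slide":[0.005,0.06,-0.022],"spin":0,"claw":0},{"slide":[0.005,0.06,-0.03],"spin":0,"claw":0}]' | grep -E "position|force"
python3 -c "
from h import *
pf()"
```

```text
position: [0.5287, -0.0107, 0.0473]
force: [0.3, 0.2, -0.5]
position: [0.5606, -0.0031, -0.0113]
force: [1.2, 0.3, -0.0]
t 11.9 press mm [-61.  -75.2] z -11.3 toolx az-press-90 -0.35 F press [1.3 0.2] Fz -0.0 Mz -0.01 w -0.0
```

```bash
for i in 1 2 3; do python3 -m inch '[{"slide":[0,0,-0.001],"spin":0,"claw":0},{"slide":[0,0,-0.002],"spin":0,"claw":0}]' | grep -E "position|force"; done
python3 -c "
from h import *
pf()"
```

```text
position: [0.5627, -0.003, -0.0109]
force: [-2.1, -0.5, 0.7]
position: [0.5636, -0.003, -0.011]
force: [-3.5, -1.1, 2.4]
position: [0.5644, -0.0029, -0.0111]
force: [-6.0, -1.6, 4.8]
t 12.65 press mm [-57.2 -75.4] z -11.1 toolx az-press-90 -0.33 F press [-6.1 -0.9] Fz 4.8 Mz 0.03 w -0.0
```

Both fences are contacted again, at the expected finger positions. Now over to the handle, to start behind the −56° ball.

```bash
python3 -m inch '[{"slide":[0,0,0.012],"spin":0,"claw":0},{"slide":[0,-0.06,0.012],"spin":0,"claw":0},{"slide":[0,-0.12,0.012],"spin":0,"claw":0},{"slide":[0,-0.18,0.012],"spin":0,"claw":0},{"slide":[0,-0.24,0.012],"spin":0,"claw":0}]' | grep -E "position|force"
python3 -m inch '[{"slide":[0.01,-0.01,-0.04],"spin":0,"claw":0},{"slide":[0.03,-0.01,-0.09],"spin":0,"claw":0},{"slide":[0.045,0,-0.132],"spin":0,"claw":0},{"slide":[0.045,0,-0.132],"spin":0,"claw":0}]' | grep -E "position|force"
python3 - <<'E'
from h import *
pf()
f=snap('top','top5');s=snap('side','side5')
c=np.zeros((600,700,3),np.uint8)
c[:300]=cv2.resize(s['color'][170:290,270:430,::-1],(700,300),interpolation=cv2.INTER_CUBIC)
c[300:]=cv2.resize(f['color'][140:260,200:400,::-1],(700,300),interpolation=cv2.INTER_CUBIC)
cv2.imwrite('pics/v6.png',c)
E
```

```text
position: [0.5541, -0.0016, 0.2311]
force: [0.3, 0.0, -0.5]
position: [0.681, 0.0601, 0.2274]
force: [-1.2, -0.5, -0.7]
t 13.78 press mm [ 66.2 -27.2] z 227.4 toolx az-press-90 -0.22 F press [-1.2 -0.4] Fz -0.7 Mz 0.01 w 0.0
```

View pics/v6.png

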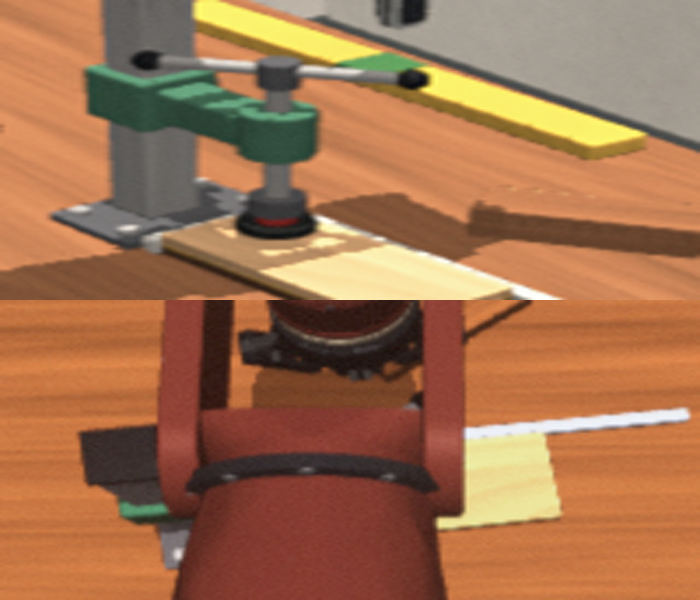

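The board sits in the corner under the pad. The finger is beyond the +x side of the handle. Lower it beside the bar and sweep clockwise.

```bash
python3 -m inch '[{"slide":[0,0.04,0],"spin":0,"claw":0},{"slide":[0,0.07,0.002],"spin":0,"claw":0},{"slide":[0,0.071,0.006],"spin":0,"claw":0},{"slide":[-0.002,0.071,0.01],"spin":0,"claw":0}]' | grep -E "position|force"
python3 -m inch '[{"slide":[-0.006,0,0.005],"spin":0,"claw":0},{"slide":[-0.0128,0,0.0099],"spin":0,"claw":0},{"slide":[-0.0227,0,0.0227],"spin":0,"claw":0},{"slide":[-0.0289,0,0.0377],"spin":0,"claw":0},{"slide":[-0.031,0,0.0537],"spin":0,"claw":0}]' | grep -E "position|force"
python3 -c "
from h import *
pf()"
```

```text
position: [0.6697, 0.0543, 0.1604]
force: [0.7, -0.8, 0.6]
position: [0.623, 0.0179, 0.1627]
force: [5.9, 3.6, 0.3]
t 15.0 press mm [  3.4 -62. ] z 162.7 toolx az-press-90 -0.37 F press [6.3 2.8] Fz 0.3 Mz -0.05 w 0.0
```

```bash
python3 -m inch '[{"slide":[0.002,0.005,0.019],"spin":0,"claw":0},{"slide":[0.008,0.005,0.034],"spin":0,"claw":0},{"slide":[0.018,0.005,0.047],"spin":0,"claw":0},{"slide":[0.031,0.005,0.057],"spin":0,"claw":0},{"slide":[0.046,0.005,0.063],"spin":0,"claw":0}]' | grep -E "position|force"
python3 -c "
from h import *
pf()"
```

```text
position: [0.5584, 0.0538, 0.1598]
force: [3.9, -5.6, -0.7]
t 15.62 press mm [-56.3 -18.5] z 159.8 toolx az-press-90 -0.41 F press [ 3.2 -6. ] Fz -0.7 Mz -0.11 w -0.0
```

```bash
python3 -m inch '[{"slide":[0.012,0,0.005],"spin":0,"claw":0},{"slide":[0.024,0,0.006],"spin":0,"claw":0},{"slide":[0.035,0,0.004],"spin":0,"claw":0},{"slide":[0.044,0,0],"spin":0,"claw":0}]' | grep -E "position|force"
python3 - <<'E'
from h import *
pf()
f=snap('top','top6');s=snap('side','side6')
c=np.zeros((600,700,3),np.uint8)
c[:300]=cv2.resize(s['color'][170:290,270:430,::-1],(700,300),interpolation=cv2.INTER_CUBIC)
c[300:]=cv2.resize(f['color'][140:260,200:400,::-1],(700,300),interpolation=cv2.INTER_CUBIC)
cv2.imwrite('pics/v7.png',c)
E
```

```text
position: [0.5541, 0.0947, 0.1604]
force: [0.8, -5.7, -0.5]
t 16.12 press mm [-55.5  22.7] z 160.4 toolx az-press-90 -0.43 F press [ 0.1 -5.7] Fz -0.5 Mz -0.0 w -0.0
```

View pics/v7.png

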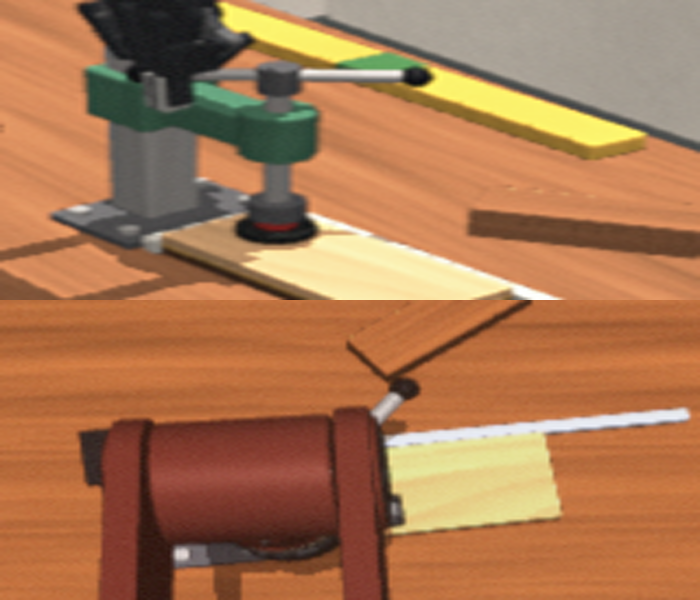

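The handle turned roughly half a turn; the other ball is now at crop (405,388). Next: lift, go across, and take that end.

```bash
python3 - <<'E'
from h import *
f=np.load('pics/top6.npz');R,_=frame(A,YAW)
q=R.T@(onz(f,200+405/3.5-.4,140+88/2.5-.4,.206)[:2]-A);print(q,np.degrees(np.arctan2(q[1],q[0])))
E
python3 -m inch '[{"slide":[-0.012,0,0.002],"spin":0,"claw":0},{"slide":[-0.015,-0.04,0.002],"spin":0,"claw":0},{"slide":[-0.017,-0.075,-0.01],"spin":0,"claw":0},{"slide":[-0.025,-0.075,-0.06],"spin":0,"claw":0},{"slide":[-0.033,-0.075,-0.115],"spin":0,"claw":0}]' | grep -E "position|force"
python3 -c "
from h import *
pf()"
```

```text
[ 0.0573201  -0.05102101] -41.67250144195984
position: [0.6721, 0.0767, 0.2399]
force: [0.2, 0.1, 1.0]
t 16.85 press mm [59.4 -9.6] z 239.9 toolx az-press-90 -0.42 F press [0.2 0.1] Fz 1.0 Mz 0.04 w 0.0
```

```bash
python3 -m inch '[{"slide":[0,0.055,0],"spin":0,"claw":0},{"slide":[0,0.086,0],"spin":0,"claw":0},{"slide":[0,0.086,0],"spin":0,"claw":0}]' | grep -E "position|force"
python3 -m inch '[{"slide":[-0.016,0,0.003],"spin":0,"claw":0},{"slide":[-0.030,0,0.0115],"spin":0,"claw":0},{"slide":[-0.041,0,0.0235],"spin":0,"claw":0},{"slide":[-0.048,0,0.038],"spin":0,"claw":0},{"slide":[-0.052,0,0.054],"spin":0,"claw":0}]' | grep -E "position|force"
python3 -c "
from h import *
pf()"
```

```text
position: [0.6712, 0.0746, 0.1498]
force: [0.5, -0.1, -0.3]
position: [0.6273, 0.0168, 0.1541]
force: [6.1, 4.0, 0.3]
t 17.85 press mm [  7.7 -63.6] z 154.1 toolx az-press-90 -0.53 F press [6.6 3.3] Fz 0.3 Mz -0.07 w 0.0
```

```bash
python3 -m inch '[{"slide":[0.003,0.003,0.019],"spin":0,"claw":0},{"slide":[0.008,0.003,0.034],"spin":0,"claw":0},{"slide":[0.016,0.003,0.048],"spin":0,"claw":0},{"slide":[0.028,0.003,0.059],"spin":0,"claw":0},{"slide":[0.043,0.003,0.066],"spin":0,"claw":0}]' | grep -E "position|force"
python3 -c "
from h import *
pf()"
python3 -m inch '[{"slide":[0.012,0,0.005],"spin":0,"claw":0},{"slide":[0.024,0,0.007],"spin":0,"claw":0},{"slide":[0.036,0,0.005],"spin":0,"claw":0},{"slide":[0.046,0,0.001],"spin":0,"claw":0}]' | grep -E "position|force"
python3 - <<'E'
from h import *
pf()
f=snap('top','top7');s=snap('side','side7')
c=np.zeros((600,700,3),np.uint8)
c[:300]=cv2.resize(s['color'][200:280,300:380,::-1],(300,300),interpolation=cv2.INTER_CUBIC).repeat(1,1) if 0 else cv2.resize(s['color'][180:280,270:430,::-1],(700,300),interpolation=cv2.INTER_CUBIC)
c[300:]=cv2.resize(f['color'][140:260,200:400,::-1],(700,300),interpolation=cv2.INTER_CUBIC)
cv2.imwrite('pics/v8.png',c)
E
```

```text
position: [0.5618, 0.0491, 0.154]
force: [4.4, -4.8, 1.2]
t 18.48 press mm [-53.4 -23.5] z 154.0 toolx az-press-90 -0.61 F press [ 3.8 -5.3] Fz 1.2 Mz -0.04 w -0.0
position: [0.5576, 0.0914, 0.1562]
force: [-0.2, -6.9, 1.1]
t 18.98 press mm [-52.5  18.9] z 156.2 toolx az-press-90 -0.64 F press [-1.1 -6.8] Fz 1.1 Mz -0.1 w -0.0
```

View pics/v8.png

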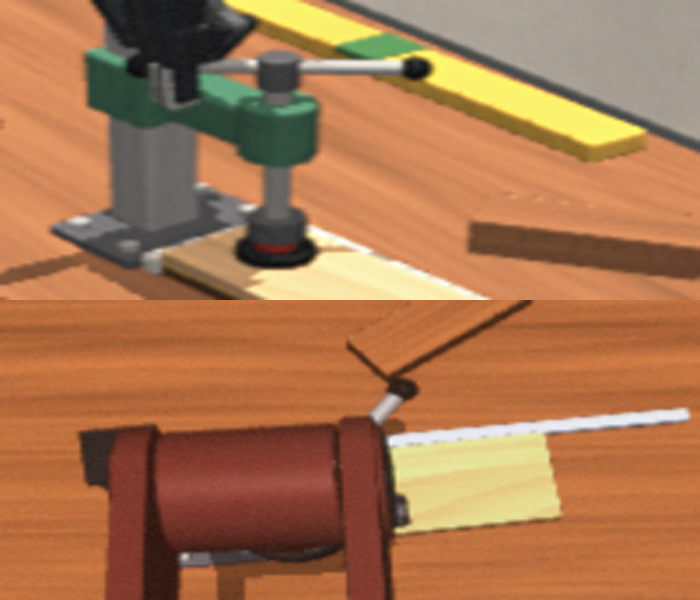

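The other ball is back at crop (403,388), so about 0.96 turn in total. I'll measure the collar and pad in the stored side views.

```bash
cat >> h.py <<'E'
def collar(f):
    h=cv2.cvtColor(f['color'][225:285,310:360],cv2.COLOR_RGB2HSV).astype(int)
    m=((h[...,0]<6)|(h[...,0]>174))&(h[...,1]>150)&(h[...,2]>60)
    v,u=np.nonzero(m);g=f['color'][225:290,310:360].max(2)
    cols=range(20,27);ext=[]
    rgb=f['color'][235:290,325:341].astype(float)
    prof=(rgb[...,0]-rgb[...,1:].max(2)).mean(1)
    return m.sum(),v.min()+225 if len(v) else 0,v.max()+225 if len(v) else 0,(m.sum()/max(1,len(set(u)))).round(2)
E
python3 - <<'E'
from h import *
for n in(0,5,6,7):
    f=np.load(f'pics/side{n}.npz');print(n,collar(f))
    hs=cv2.cvtColor(f['color'],cv2.COLOR_RGB2HSV);print([tuple(int(x) for x in f['color'][r,333]) for r in range(246,272,1)])
s=np.load('pics/side0.npz')
for z in(.0335,.0435,.024):print(z,proj(s,[*A,z]))
f=np.load('pics/top7.npz');R,_=frame(A,YAW)
q=R.T@(onz(f,200+403/3.5-.4,140+88/2.5-.4,.200)[:2]-A);print(q,np.degrees(np.arctan2(q[1],q[0])))
E
```

```text
0 (np.int64(20), np.int64(258), np.int64(260), np.float64(2.22))
[(100, 97, 94), (103, 98, 96), (98, 95, 92), (82, 80, 80), (72, 71, 71), (63, 61, 63), (59, 58, 59), (55, 54, 54), (54, 54, 53), (53, 54, 54), (54, 53, 53), (68, 48, 48), (104, 36, 35), (108, 31, 27), (67, 28, 25), (43, 40, 37), (40, 42, 37), (30, 29, 26), (22, 24, 24), (38, 28, 23), (117, 77, 52), (132, 87, 57), (130, 83, 56), (143, 99, 66), (226, 192, 133), (249, 238, 173)]
5 (np.int64(20), np.int64(257), np.int64(260), np.float64(2.22))
[(106, 101, 99), (105, 100, 98), (106, 103, 101), (86, 83, 82), (79, 77, 78), (68, 66, 65), (60, 59, 59), (59, 57, 58), (57, 55, 57), (55, 56, 58), (55, 53, 54), (71, 51, 50), (109, 37, 36), (112, 26, 25), (74, 35, 31), (46, 41, 39), (41, 42, 38), (31, 31, 29), (13, 17, 17), (55, 42, 30), (167, 129, 91), (183, 141, 101), (181, 139, 100), (192, 147, 105), (249, 217, 152), (246, 215, 152)]
6 (np.int64(17), np.int64(259), np.int64(261), np.float64(1.89))
[(106, 102, 100), (106, 102, 100), (105, 102, 99), (106, 102, 100), (104, 100, 98), (87, 84, 84), (79, 77, 77), (67, 66, 66), (59, 58, 
[... 159 characters left out ...]
, (21, 20, 22), (67, 52, 40), (166, 127, 90), (195, 149, 105), (250, 220, 154), (252, 231, 167)]
7 (np.int64(18), np.int64(261), np.int64(264), np.float64(2.0))
[(105, 101, 99), (105, 102, 100), (106, 103, 100), (106, 102, 99), (105, 102, 99), (107, 102, 99), (107, 103, 100), (84, 81, 81), (76, 74, 77), (70, 69, 70), (60, 59, 60), (59, 58, 59), (58, 58, 59), (57, 56, 56), (59, 59, 59), (73, 52, 52), (107, 38, 34), (113, 29, 27), (63, 28, 28), (42, 43, 39), (41, 42, 40), (27, 26, 25), (18, 18, 19), (105, 82, 60), (254, 217, 153), (254, 232, 169)]
0.0335 [332.14898078 260.64695046]
0.0435 [332.17460265 257.31311901]
0.024 [332.12480391 263.79276399]
[ 0.05899603 -0.04990004] -40.22521578453688
```

Run:
```python
from h import *
s=np.load('pics/side0.npz');d=s['extrinsics'][:2,3]-A;d/=np.linalg.norm(d)
for z in(.024,.026,.028,.030,.036):print(z,proj(s,[*(A+.025*d),z]), proj(s,[*A,z+.168]))
```

```text
0.024 [332.08365427 269.14701623] [332.57719473 204.92919226]
0.026 [332.08878041 268.48002016] [332.5829162  204.18473316]
0.028 [332.09391375 267.81208728] [332.58864608 203.43918083]
0.03 [332.09905431 267.14321561] [332.59438438 202.69253288]
0.036 [332.11451941 265.13094804] [332.61164998 200.44599103]
```

The pad's lower rim is at row ≈269.1, which is predicted for z = 24 mm, so the pad has just come to bear at about 0.96 turn. One more sweep of a bit under half a turn.

```bash
python3 -m inch '[{"slide":[-0.012,0,0.002],"spin":0,"claw":0},{"slide":[-0.015,-0.04,0.002],"spin":0,"claw":0},{"slide":[-0.017,-0.075,-0.01],"spin":0,"claw":0},{"slide":[-0.022,-0.075,-0.06],"spin":0,"claw":0},{"slide":[-0.028,-0.075,-0.112],"spin":0,"claw":0}]' | grep -E "position|force"
python3 -m inch '[{"slide":[0,0.055,0],"spin":0,"claw":0},{"slide":[0,0.086,0],"spin":0,"claw":0},{"slide":[0,0.086,0],"spin":0,"claw":0}]' | grep -E "position|force"
python3 -c "
from h import *
pf()"
```

```text
position: [0.6702, 0.0779, 0.2392]
force: [0.5, 1.0, 0.1]
position: [0.6718, 0.0754, 0.1498]
force: [0.4, 0.1, -0.9]
t 20.07 press mm [ 59.  -10.9] z 149.8 toolx az-press-90 -0.69 F press [0.4 0. ] Fz -0.9 Mz -0.01 w -0.0
```

```bash
python3 -m inch '[{"slide":[-0.016,0,0.003],"spin":0,"claw":0},{"slide":[-0.030,0,0.0115],"spin":0,"claw":0},{"slide":[-0.041,0,0.0235],"spin":0,"claw":0},{"slide":[-0.048,0,0.038],"spin":0,"claw":0},{"slide":[-0.052,0,0.054],"spin":0,"claw":0}]' | grep -E "position|force"
python3 -c "
from h import *
pf()"
python3 -m inch '[{"slide":[0.003,0.003,0.019],"spin":0,"claw":0},{"slide":[0.008,0.003,0.034],"spin":0,"claw":0},{"slide":[0.016,0.003,0.048],"spin":0,"claw":0},{"slide":[0.028,0.003,0.059],"spin":0,"claw":0},{"slide":[0.043,0.003,0.066],"spin":0,"claw":0}]' | grep -E "position|force"
python3 - <<'E'
from h import *
pf();s=snap('side','side8');print(collar(s));print([tuple(int(x) for x in s['color'][r,333]) for r in range(252,272,1)])
E
```

```text
position: [0.6282, 0.0176, 0.1532]
force: [7.2, 4.2, 0.6]
t 20.7 press mm [  8.6 -62.9] z 153.2 toolx az-press-90 -0.77 F press [7.6 3.3] Fz 0.6 Mz 0.02 w -0.0
position: [0.564, 0.0495, 0.1518]
force: [5.6, -6.6, 1.3]
t 21.32 press mm [-51.2 -23.4] z 151.8 toolx az-press-90 -0.86 F press [ 4.7 -7.3] Fz 1.3 Mz -0.09 w -0.001
(np.int64(4), np.int64(263), np.int64(263), np.float64(1.0))
[(108, 104, 102), (108, 104, 101), (96, 93, 90), (81, 79, 79), (77, 75, 77), (64, 63, 64), (60, 58, 58), (60, 59, 61), (60, 58, 58), (58, 57, 59), (63, 58, 58), (93, 42, 41), (68, 34, 29), (39, 33, 30), (31, 30, 29), (26, 25, 22), (16, 19, 18), (56, 43, 34), (170, 131, 92), (192, 149, 106)]
```

```bash
python3 -m inch '[{"slide":[0.012,0,0.005],"spin":0,"claw":0},{"slide":[0.024,0,0.007],"spin":0,"claw":0},{"slide":[0.036,0,0.005],"spin":0,"claw":0}]' | grep -E "position|force"
python3 -c "
from h import *
pf()"
python3 -m inch '[{"slide":[-0.015,0,0.004],"spin":0,"claw":0},{"slide":[-0.02,-0.03,0.02],"spin":0,"claw":0},{"slide":[-0.02,-0.075,0.06],"spin":0,"claw":0},{"slide":[-0.02,-0.1,0.11],"spin":0,"claw":0},{"slide":[-0.02,-0.1,0.16],"spin":0,"claw":0}]' | grep -E "position|force"
python3 - <<'E'
from h import *
pf();s=snap('side','side9');f=snap('top','top9');print(collar(s));print([tuple(int(x) for x in s['color'][r,333]) for r in range(252,272,1)])
c=np.zeros((600,700,3),np.uint8)
c[:300]=cv2.resize(s['color'][190:280,270:430,::-1],(700,300),interpolation=cv2.INTER_CUBIC)
c[300:]=cv2.resize(f['color'][140:260,200:400,::-1],(700,300),interpolation=cv2.INTER_CUBIC)
cv2.imwrite('pics/v9.png',c)
E
```

```text
position: [0.5555, 0.0821, 0.1529]
force: [1.2, -7.7, -0.6]
t 21.75 press mm [-55.7   9.9] z 152.9 toolx az-press-90 -0.84 F press [ 0.3 -7.8] Fz -0.6 Mz -0.14 w -0.0
position: [0.3922, 0.0459, 0.2461]
force: [-0.4, -0.1, 1.0]
t 22.38 press mm [-222.2   -6.1] z 246.1 toolx az-press-90 -0.89 F press [-0.4 -0. ] Fz 1.0 Mz 0.01 w 0.0
(np.int64(0), 0, 0, np.float64(0.0))
[(105, 100, 98), (104, 101, 98), (105, 101, 99), (85, 83, 82), (77, 77, 76), (67, 66, 67), (61, 61, 60), (61, 60, 60), (60, 59, 59), (58, 58, 59), (61, 57, 61), (77, 44, 43), (58, 31, 30), (45, 41, 39), (41, 40, 38), (27, 27, 27), (15, 16, 17), (92, 71, 50), (252, 214, 149), (254, 231, 167)]
```

I've used up the picture views, so the remaining checks are numeric: handle angle, and the board's pose from its colour mask in the top view.

Run:
```python
from h import *
f=np.load('pics/top9.npz');R,_=frame(A,YAW);P=lambda u,v,z:(R.T@(onz(f,u,v,z)[:2]-A)*1e3).round(1)
im=f['color'];hsv=cv2.cvtColor(im,cv2.COLOR_RGB2HSV)
m=cv2.inRange(hsv,(19,60,150),(32,190,255));m[:150]=0;m[262:]=0;m[:,:270]=0;m[:,400:]=0
c=max(cv2.findContours(m,0,2)[0],key=cv2.contourArea);ap=cv2.approxPolyDP(c,3,True)[:,0]
for q in ap:print('board poly',q,P(*q,.024))
d=(im.max(2)<55).astype(np.uint8);d[:150]=0;d[235:]=0;d[:,:255]=0;d[:,345:]=0
n,_,st_,ce=cv2.connectedComponentsWithStats(d)
for s,q in zip(st_[1:],ce[1:]):
    if s[4]>15:
        p=P(*q,.194);print('dark',s[4],q.round(1),p,'az',np.degrees(np.arctan2(p[1],p[0])).round(1),'r',np.hypot(*p).round(1))
# pillar row fits side: cup top edge / pad bottom edge subpixel
for k in(0,5,6,7,8,9):
    g=np.load(f'pics/side{k}.npz')['color'][:,330:337].mean((1,2))
    cup=next(r+(g[r]-80)/(g[r]-g[r+1]) for r in range(244,262) if g[r]>=80>g[r+1])
    print(k,'cup row',round(cup,2))
```

```text
board poly [355 194] [  39.2 -149.3]
board poly [305 200] [ 41.  -19.6]
board poly [309 220] [-11.9 -23. ]
board poly [303 226] [-25.2  -5.8]
board poly [293 225] [-19.2  19.2]
board poly [288 236] [-45.6  35.4]
board poly [357 227] [ -46.3 -142.1]
dark 32 [310.3 173.1] [ 65.6 -40.8] az -31.9 r 77.3
dark 94 [300.3 219.3] [-33.7  -5.5] az -170.7 r 34.1
dark 62 [263.7 222.3] [-29.5  74.4] az 111.6 r 80.0
dark 16 [280.5 233.4] [-58.6  41.1] az 145.0 r 71.6
0 cup row 248.7
5 cup row 248.98
6 cup row 251.07
7 cup row 253.05
8 cup row 254.82
9 cup row 254.82
```

Handle at about −32°: 1.43 turns in total, with the pad squeezed roughly 5–7 mm. The board polygon is coarse and its ends disagree, so I'll fit its edges properly.

Run:
```python
from h import *
R,_=frame(A,YAW)
for nm,view in(('top9',0),('top4',0),('top5',0)):
    f=np.load(f'pics/{nm}.npz');P=lambda u,v,z=.024:(R.T@(onz(f,u,v,z)[:2]-A)*1e3)
    hsv=cv2.cvtColor(f['color'],cv2.COLOR_RGB2HSV);m=cv2.inRange(hsv,(19,60,110),(34,200,255));m[:150]=0;m[262:]=0;m[:,:270]=0;m[:,410:]=0
    L=[P(np.nonzero(m[v])[0].max()+.5,v) for v in range(201,222)];L=np.array(L)
    k=np.polyfit(L[:,0],L[:,1],1);print(nm,'-y end: y at x0',k[1].round(1),'tilt deg',np.degrees(np.arctan(k[0])).round(2),'res',np.std(L[:,1]-np.polyval(k,L[:,0])).round(2))
    S=np.array([P(u,np.nonzero(m[:,u])[0].max()+.5) for u in range(295,350)if m[:,u].any()])
    k=np.polyfit(S[:,1],S[:,0],1);print('   -x side: x at y-80',np.polyval(k,-80).round(1),'tilt',np.degrees(np.arctan(k[0])).round(2),'res',np.std(S[:,0]-np.polyval(k,S[:,1])).round(2))
    f0=np.load('pics/top9.npz')
# fence in same image: lower edge of bright strip
f=np.load('pics/top0.npz');h=cv2.cvtColor(f['color'],cv2.COLOR_RGB2HSV);w=(h[...,1]<40)&(h[...,2]>170)
F=np.array([(R.T@(onz(f,u,180+np.nonzero(w[180:202,u])[0].max()+.5,.016)[:2]-A)*1e3) for u in range(325,395) if w[180:202,u].any()])
k=np.polyfit(F[:,1],F[:,0],1);print('fence x at -80',np.polyval(k,-80).round(1),'tilt',np.degrees(np.arctan(k[0])).round(2))
f=np.load('pics/side9.npz');P=lambda u,v,z=.024:(R.T@(onz(f,u,v,z)[:2]-A)*1e3)
h=cv2.cvtColor(f['color'],cv2.COLOR_RGB2HSV);m=cv2.inRange(h,(12,40,190),(32,190,255));m[:240]=0;m[320:]=0;m[:,:295]=0;m[:,:]*=1;m[:,420:]=0
c=max(cv2.findContours(m,0,2)[0],key=cv2.contourArea)
for q in cv2.approxPolyDP(c,2,True)[:,0]:print('side poly',q,P(*q).round(1))
```

```text
top9 -y end: y at x0 -149.8 tilt deg 0.81 res 0.75
   -x side: x at y-80 -47.2 tilt -0.07 res 1.09
top4 -y end: y at x0 -213.2 tilt deg 26.06 res 10.77
   -x side: x at y-80 -43.5 tilt 17.23 res 15.79
top5 -y end: y at x0 -149.8 tilt deg 0.81 res 0.75
   -x side: x at y-80 -47.3 tilt -0.45 res 0.69
fence x at -80 45.8 tilt 0.4
side poly [307 263] [-46.7  44.4]
side poly [360 298] [ -47.2 -153.3]
side poly [389 284] [  45.5 -156.9]
side poly [386 282] [  46.1 -146.3]
side poly [391 278] [  67.9 -142. ]
side poly [394 283] [  57.8 -161.7]
side poly [391 285] [  46.1 -162.9]
side poly [394 287] [  45.5 -173.4]
side poly [395 278] [  75.4 -148.4]
side poly [392 279] [  66.6 -146.7]
side poly [390 274] [  78.8 -128.1]
side poly [395 272] [  94.8 -129.9]
side poly [395 275] [  85.  -139.2]
side poly [398 270] [ 107.2 -128.5]
side poly [400 274] [  97.7 -144.1]
side poly [397 277] [  82.3 -148.5]
side poly [400 276] [  91.2 -150.2]
side poly [400 280] [  78.3 -162.2]
side poly [407 281] [  88.1 -176.2]
side poly [401 288] [  55.2 -187. ]
side poly [405 289] [  59.5 -196. ]
side poly [405 28
[... 2924 characters left out ...]
 40.3]
side poly [363 245] [125.3  17.3]
side poly [357 241] [127.7  43.4]
side poly [359 240] [135.6  43.8]
side poly [340 241] [92.2 73.4]
side poly [347 247] [85.3 37.4]
side poly [341 250] [62.7 36.2]
side poly [343 248] [73.6 40.4]
side poly [337 243] [78.8 70.6]
side poly [340 255] [43.8 19. ]
side poly [351 261] [ 45.9 -21.3]
side poly [352 258] [ 57.7 -12.3]
side poly [356 262] [ 52.4 -33.1]
side poly [350 263] [ 37.4 -26.7]
side poly [340 257] [37.2 11.5]
side poly [344 262] [ 28.9 -13.2]
side poly [337 270] [ -9.6 -29.7]
side poly [328 270] [-26.9 -15.1]
side poly [318 263] [-25.2  26.2]
side poly [324 256] [ 8.6 42.3]
side poly [323 259] [-3.  32.7]
side poly [318 258] [-9.7 44.8]
```

The board's −y end is at −149.8 mm (target −150) and its side is parallel to the fence within about 0.5°. It didn't move while I screwed the press down, and the gripper is clear, so I'm handing it in.

```bash
python3 -c "
from h import *
pf();print(robot.sign_off())"
```

```text
t 22.48 press mm [-227.2   -5.2] z 241.5 toolx az-press-90 -0.9 F press [0.1 0.2] Fz -0.4 Mz -0.02 w -0.0
the job is handed in; nothing more can be done
None
```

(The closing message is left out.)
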